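Find the heavy side of the sample drum and hold it down

TASK

Pull the drum's sprung orange handle straight out to its stop, which frees the brake, and turn the drum by it to feel where its hidden load sits. Then turn the heavy side straight down and finish while still holding: keep the knob gripped, with the handle at its stop and the drum still, so that I can clip the counterweight on at the top. Leave everything else on the bench where it stands.

Things in the scene. Friction and masses are not known exactly. Their poses are not given: they have to be found in the camera images.
- rotator: White stand of the drum rotator, fixed. Origin on the bench; x level, pointing backwards (handle side to housing), y left, z up. Foot 180 mm wide (y), 30 tall, from 65 mm in front of the origin to 105 behind; housing 90 wide, 195 tall, from 20 to 105 mm behind. The drum turns about the line along x, 160 mm above the origin, endlessly either way.
- axle (a point): Point on the drum's axis, 160 mm straight above the stand's origin; axes as the stand's. Handle out, the drum turns almost freely: its load pulls it round with at most 0.12 to 0.16 N m (2.7 to 3.6 N felt at the knob when the load is level with the axis), bearing friction is 0.02 N m (0.4 N at the knob).
- drum: Opaque grey drum, 140 mm across, 51 deep; front face 45 mm in front of its origin, which is at axle. Its x is the stand's x; its z points from the axis to the handle. Inside on one side, 48 mm from the axis, is an unseen load of 0.25 to 0.35 kg; its angle to the handle differs every time and nothing outside shows it. Drum and handle are otherwise balanced about the axis.
- knob_grip (a point): Centre of the orange knob, 45 mm from the drum's axis, 40 mm in front of the drum's face (handle in) or 65 (out). Cylinder 22 mm across, 32 long along the stand's x, with a rim 30 across and 5 thick at its front end. It swivels freely on its 10 mm steel shaft, so it can stay gripped at one tool angle while going round. Its x is the stand's x, its z points away from the axis.
- handle (a joint): How far the sprung handle is pulled out, straight away from the drum towards the stand's front (stand's -x): about 0 m = in, 0.025 m = at its stop. The spring pulls back with 8.8 N at first, 10.8 N at the stop. Fully in, its inner end rubs on a plate and brakes the drum, which then stays put; let go, it springs in and brakes again.
- clip_weight: Bystander: brass clip-on counterweight with two steel cheeks, 50 x 30 x 40 mm tall; origin at the centre of its underside.
- amber_jar: Bystander: amber glass jar, white cap, 54 mm across, 85 mm tall; origin at the centre of its underside.
- beaker: Bystander: glass beaker, 72 mm across, 85 mm tall; origin at the centre of its underside.
- tube_rack: Bystander: blue rack of small capped tubes, 90 x 130 x 60 mm tall; origin at the centre of its underside.
- screwdriver: Bystander: screwdriver lying on the bench, 170 mm long along its x; origin at its underside.
- well_block: Bystander: brass well block, 85 x 127 x 35 mm tall; origin at the centre of its underside.

How it is judged:
By the outcome, as a careful person would: the job done as asked, in the order asked, and still so for the second after the job is handed in, while the arm keeps its last pose, push and grip.
It also fails if it takes over 67 s, if anything falls off the work surface, if the arm or the gripper's body presses on something with over 40 N, if the wrist force passes 120 N, or if a joint passes its speed limit or range.

ROBOT

A 6-joint arm with a two-finger parallel gripper is mounted at the origin on the work surface. World frame = base frame: x ahead of the robot, y to its left, z up, the work surface at z = 0. Lengths are in m, angles in rad, forces in N, time in s.
With the tool pointing down it reaches from about 0.35 to 0.925 m from the base axis. Payload 6.4 kg.
Tool frame: the origin (TCP) lies on the mounting face of the last link; the fingertips stand 199 mm ahead of it and the grasp point (between the pads) lies 180 mm ahead of it (env.tcp_to_grasp is the distance from the TCP to the grasp point, in m); z points along the fingers, x is the direction in which the jaws open and shut, and the axes are right-handed (so a half turn about z gives the same grasp; the last joint's range is limited). The gripper opens to 94 mm and grips with 3 to 60 N. Pads are 16 mm wide; open, the fingers measure 119 mm over their backs; the gripper's body (75 mm by 177 mm) begins 78 mm behind the grasp point.
Start: joints at [-1.418, 0.245, 1.558, -0, 1.339, -0.174], TCP at [0.209, -0.616, 0.405] pointing down, gripper open.
Joint ranges: [-3.13, 3.13], [-1.02, 2.26], [0.13, 2.54], [-0.95, 4.09], [0.21, 2.88], [-2.74, 2.74]. Speed limits (rad/s): [2.57, 2.57, 3.14, 3.14, 3.14, 3.14].

INTERFACE

Orientations are given as [roll, pitch, yaw] about the fixed x, y, z axes, in that order (R = Rz(yaw) Ry(pitch) Rx(roll)).
In Python, from bench import env, optics, models gives the robot as it stands. The module is installed in compiled form; this text tells all that it offers.
- The arm moves only by the shell command python3 -m jog 'ROWS' [FORCE]. ROWS is JSON, a list of rows, each a list of 5 numbers: the opening in per cent of the stroke, from 0 (shut) to 100 (fully open), then the shift along the world's x, y, z in mm, then the turn about the world's z in degrees. In form: [[jaw, dx, dy, dz, twist], ...]. A call has 1 to 5 rows; each row shifts and turns the commanded pose from where the row before left it; what a row does not reach is not made up. A row lasts 1/8 s, in which the tool goes at most 62.5 mm and 10.7 degrees, less where a joint would pass 70% of its speed; a pose out of reach is approached as far as the arm can. A call is refused whole if a number of a shift passes 62.5 or a number of a turn 10.7, either way. A call with a gripper value outside its range is refused whole. The fingers move at their own pace and stop on an object; FORCE is the grip in N (left out, the last holds). Time passes only in rows, so rows that do not move let the fingers close. It gives the time, the measured TCP pose, the force and the opening at its end, in the units of the state.
- env.observe(): the state, without advancing time (a new reading comes with each control period).
- optics.read_camera(name): name is "side" or "top"; returns (picture, depth): 480x640x3 uint8, blue, green, red; 480x640 float32, m along the optical axis (not along the pixel's ray), 0 where there is no reading.
- optics.camera_info(name): a dict with "intrinsics" (3x3 intrinsics, pixels), "D" ([k1, k2, p1, p2, k3] as OpenCV has them; the pictures are not rectified), "R" (3x3) and "t" (3): a world point X has camera coordinates R X + t. Camera axes: x right, y down, z forward; pixel columns grow to the right and rows downward; lengths in m; the calibration is good to about 2 mm. A picture is of the moment at which its call begins. camera_info takes no time and is no camera call.
- env.job_done(): hands the job in, once; it reports no verdict.
Trained networks look in the newest picture that a camera, given by its name, has taken for a name from the list of things; names that differ only in an ending like _2 or _b are one class to them, and where a whole thing is asked for, a point or a joint stands for the part that bears it (a point fixed in the world has none). Each returns a list of dicts, best first, with "conf" (0 to 1); they miss things now and then, are a little off and sometimes report something else, mostly with a low value. They report only what shows in the picture. A call takes as long as a camera call.
- models.find_in(camera, query): "bbox" ([left, top, right, bottom] in pixels, round what is visible of it).
The state is a dict: "clock": time; "q": joint angles; "dq": joint speeds; "tau": joint torques, N m; "position": TCP position; "tcp_rot": TCP orientation; "ft_force": force on the tool from outside, world axes, zero at the start; "wrist_torque": the same for the moment, N m; "grip_width": finger opening in m.
Only numpy, scipy, OpenCV 4.12 (cv2) and the standard library are available. Lean on these libraries where they do the work, as an engineer would, in place of code of your own. Each camera call takes 0.05 s, during which the arm holds its last target. There are 200 camera calls.

## Working session

There is one attempt and no reset: what is moved stays moved. The work goes in short steps, Python scripts to look and compute and a shell command to move; the robot and the scene stay as the last step left them, time stands still between calls to the robot, and variables do not carry over. Pictures are saved under pics/ and viewed, about 8 in all and at most 12, crops included, and the job is handed in when it is done.

```bash
mkdir -p pics; cat > h.py <<'E'
import numpy as np, cv2
from bench import env, optics, models
def world(cam, uv, d):
    c=optics.camera_info(cam); K=np.array(c["intrinsics"]); R=np.array(c["R"]); t=np.array(c["t"]).ravel()
    uv=np.array(uv,float).reshape(-1,1,2)
    n=cv2.undistortPoints(uv,K,np.array(c["D"])).reshape(-1,2)
    P=np.c_[n,np.ones(len(n))]*np.array(d).reshape(-1,1)
    return (P-t)@R
def cloud(cam, pic, dep, box):
    l,t,r,b=[int(v) for v in box]
    vs,us=np.mgrid[max(t,0):min(b,480),max(l,0):min(r,640)]
    d=dep[vs,us]; m=d>0
    return world(cam,np.c_[us[m],vs[m]],d[m]), pic[vs[m],us[m]].astype(int)
def px(cam,X):
    c=optics.camera_info(cam)
    return cv2.projectPoints(np.array(X,float).reshape(-1,3),cv2.Rodrigues(np.array(c["R"]))[0],np.array(c["t"],float),np.array(c["intrinsics"]),np.array(c["D"]))[0].reshape(-1,2)
def orange(bgr):
    h=cv2.cvtColor(bgr.astype(np.uint8).reshape(-1,1,3),cv2.COLOR_BGR2HSV).reshape(-1,3)
    return (h[:,0]>4)&(h[:,0]<18)&(h[:,1]>150)&(h[:,2]>90)
E
python3 - <<'E'
from h import *
print({k:np.round(v,3).tolist() if not np.isscalar(v) else v for k,v in env.observe().items()})
ims=[]
for c in("side","top"):
    p,d=optics.read_camera(c); cv2.imwrite(f"pics/{c}0.png",p); np.savez(f"{c}0.npz",p=p,d=d)
    i=optics.camera_info(c); print(c,"campos",np.round(-np.array(i["R"]).T@np.array(i["t"]).ravel(),3),np.round(np.array(i["R"])[2],2))
    for q in ("rotator","drum","knob_grip","clip_weight","amber_jar","beaker","tube_rack","screwdriver","well_block"):
        r=models.find_in(c,q)[:1]; 
        if r:
            b=r[0]["bbox"]; P,C=cloud(c,p,d,b); print(q,round(r[0]["conf"],2),np.round(b).tolist(),np.round(np.median(P,0),3))
E
```

```text
{'clock': 0.0, 'q': [-1.418, 0.246, 1.559, -0.0, 1.339, -0.174], 'dq': [0.001, -0.002, -0.001, -0.0, -0.001, 0.001], 'tau': [-0.001, -41.584, -31.46, 0.068, 0.033, -0.0], 'position': [0.209, -0.615, 0.404], 'tcp_rot': [-3.141, 0.002, -1.244], 'ft_force': [0.585, -0.299, -0.139], 'wrist_torque': [-0.031, 0.031, -0.001], 'grip_width': 0.09438764138830534}
side campos [0.42  0.802 1.07 ] [ 0.06 -0.63 -0.77]
drum 0.61 [262.0, 208.0, 312.0, 268.0] [0.575 0.054 0.17 ]
knob_grip 0.75 [288.0, 255.0, 312.0, 271.0] [0.545 0.085 0.113]
clip_weight 0.82 [278.0, 416.0, 309.0, 450.0] [0.518 0.461 0.004]
amber_jar 0.71 [334.0, 143.0, 349.0, 175.0] [ 0.472 -0.381  0.054]
beaker 0.87 [302.0, 138.0, 328.0, 171.0] [ 0.559 -0.408  0.044]
tube_rack 0.85 [381.0, 143.0, 414.0, 183.0] [ 0.294 -0.403  0.032]
screwdriver 0.9 [342.0, 399.0, 415.0, 412.0] [0.339 0.381 0.004]
well_block 0.56 [216.0, 369.0, 271.0, 431.0] [0.633 0.401 0.034]
top campos [0.192 0.002 1.509] [ 0.21  0.01 -0.98]
rotator 0.81 [272.0, 148.0, 355.0, 241.0] [0.613 0.031 0.031]
drum 0.88 [277.0, 181.0, 336.0, 235.0] [0.573 0.044 0.177]
knob_grip 0.63 [278.0, 213.0, 290.0, 234.0] [0.546 0.1   0.156]
clip_weight 0.79 [143.0, 228.0, 166.0, 249.0] [0.516 0.459 0.005]
amber_jar 0.9 [464.0, 254.0, 492.0, 279.0] [ 0.465 -0.401  0.053]
beaker 0.84 [466.0, 215.0, 498.0, 243.0] [ 0.571 -0.425  0.038]
tube_rack 0.84 [458.0, 316.0, 511.0, 356.0] [ 0.287 -0.425  0.036]
screwdriver 0.65 [171.0, 275.0, 185.0, 336.0] [0.336 0.38  0.005]
well_block 0.81 [157.0, 182.0, 208.0, 215.0] [0.628 0.387 0.034]
```

View pics/side0.png

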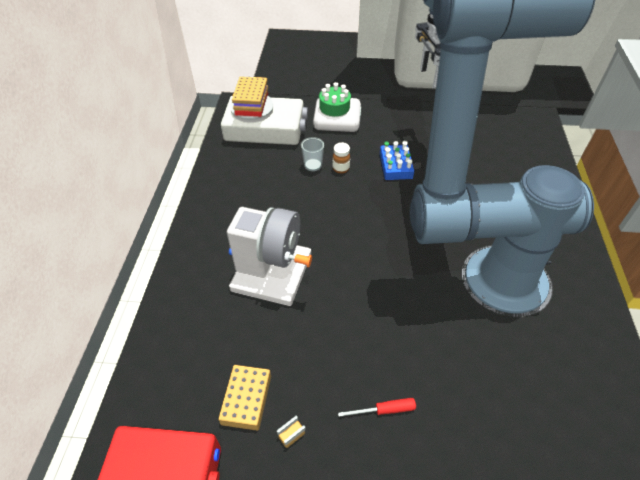

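View pics/top0.png

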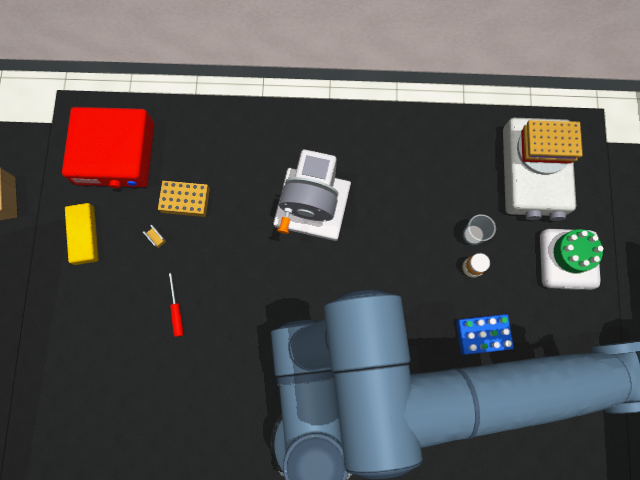

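The side view shows the stand at about (268,255) with the orange knob at (302,260). The top view shows the stand at about (315,195) with the knob at (284,225), so the knob is on the left side of the drum. Next I fit the stand yaw, the axis and the knob angle.

```bash
python3 - <<'E'
from h import *
for c,box in(("top",[262,138,365,251]),("side",[215,195,325,310])):
    z=np.load(c+"0.npz"); P,C=cloud(c,z["p"],z["d"],box)
    for nm,lo,hi in(("housing",.187,.203),("foot",.024,.036)):
        m=(P[:,2]>lo)&(P[:,2]<hi)&(C.min(1)>100)
        if nm=="housing": m&=np.hypot(P[:,0]-.66,P[:,1]-.02)<.12
        r=cv2.minAreaRect((P[m,:2]*1000).astype(np.float32)); print(c,nm,m.sum(),r,np.median(P[m,2]), np.round(cv2.boxPoints(r)).tolist())
    o=orange(C); O=P[o]; med=np.median(O,0); O=O[np.linalg.norm(O-med,axis=1)<.04]
    print(c,"knob",len(O),np.round(np.median(O,0),4),"min",np.round(O.min(0),3),"max",np.round(O.max(0),3))
    np.save(c+"_knob.npy",O)
    cr=z["p"][box[1]:box[3],box[0]:box[2]]; cv2.imwrite(f"pics/{c}crop.png",cv2.resize(cr,None,fx=5,fy=5,interpolation=cv2.INTER_CUBIC))
E
```

```text
top housing 1085 ((638.542236328125, 31.991405487060547), (124.23316955566406, 148.78038024902344), 81.81084442138672) 0.19628488023199198 [[556.0, -19.0], [703.0, -40.0], [721.0, 83.0], [574.0, 104.0]]
top foot 1368 ((627.9022827148438, 32.232460021972656), (179.3555145263672, 171.36566162109375), 78.8581771850586) 0.030170855555000983 [[527.0, -39.0], [695.0, -72.0], [729.0, 104.0], [561.0, 137.0]]
top knob 129 [0.5256 0.0963 0.1615] min [0.511 0.085 0.142] max [0.551 0.113 0.169]
side housing 1034 ((638.9175415039062, 41.259761810302734), (123.06623840332031, 148.88291931152344), 80.54419708251953) 0.19525483712683683 [[555.0, -7.0], [702.0, -32.0], [722.0, 90.0], [576.0, 114.0]]
side foot 1791 ((628.9931640625, 39.2139892578125), (180.85406494140625, 169.41891479492188), 79.24827575683594) 0.029363603964210002 [[529.0, -34.0], [695.0, -65.0], [729.0, 112.0], [563.0, 144.0]]
side knob 84 [0.5233 0.1089 0.1572] min [0.513 0.094 0.143] max [0.55  0.12  0.169]
```

View pics/sidecrop.png

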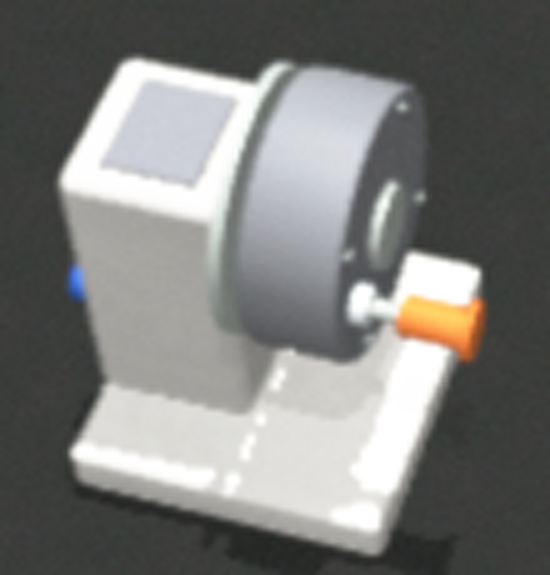

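```bash
python3 - <<'E'
from h import *
from scipy.optimize import least_squares
psi=np.radians(-10.9); ex=np.array([np.cos(psi),np.sin(psi),0]); ey=np.array([-np.sin(psi),np.cos(psi),0]); ez=np.array([0,0,1.])
a=np.array([.6088,.0395,.160])
for names in(("top",),("side",),("top","side")):
    O=np.vstack([np.load(n+"_knob.npy") for n in names])-a
    u,v,w=O@ex,O@ey,O@ez
    f=lambda p:np.hypot(v-p[0],w-p[1])-.011
    m=(u>-.094)&(u<-.07)
    f2=lambda p:np.hypot(v[m]-p[0],w[m]-p[1])-.011
    r=least_squares(f2,[.044,-.008],loss="soft_l1",f_scale=.001)
    print(names,"u range",np.round(np.percentile(u,[1,50,99]),4),"yz",np.round(r.x,4),"R",np.hypot(*r.x),"ang",np.degrees(np.arctan2(r.x[1],r.x[0])))
# drum front face & rim from clouds
for c,box in(("top",[262,138,365,251]),("side",[215,195,325,310])):
    z=np.load(c+"0.npz"); P,C=cloud(c,z["p"],z["d"],box); Q=(P-a)@np.c_[ex,ey,ez]
    m=(Q[:,0]>-.03)&(Q[:,0]<-.005)&(Q[:,2]>.02)&(np.hypot(Q[:,1],Q[:,2])<.085)
    r=least_squares(lambda p:np.hypot(Q[m,1]-p[0],Q[m,2]-p[1])-.07,[0,0],loss="soft_l1",f_scale=.001)
    k=(np.hypot(Q[:,1],Q[:,2])<.06)&(Q[:,0]<-.035)&(Q[:,0]>-.055)
    print(c,"axle yz off",np.round(r.x,4),"face u",np.round(np.median(Q[k,0]),4),k.sum(), "drum top z",Q[m,2].max())
k=a-.085*ex+.045*(ey*np.cos(.18)-ez*np.sin(.18)); print("knob model",k)
E
```

```text
('top',) u range [-0.1055 -0.0914 -0.0692] yz [ 0.041  -0.0076] R 0.04174349098226155 ang -10.534738415123659
('side',) u range [-0.1054 -0.0975 -0.0701] yz [ 0.0445 -0.0042] R 0.04466637102616661 ang -5.350587977037413
('top', 'side') u range [-0.1055 -0.0934 -0.0693] yz [ 0.0438 -0.0073] R 0.044378269208181505 ang -9.468952778461718
top axle yz off [-0.0032  0.0002] face u -0.0448 490 drum top z 0.07727348470479814
side axle yz off [ 0.0011 -0.0007] face u -0.0447 448 drum top z 0.07214148318200134
knob model [0.53370533 0.09904734 0.15194367]
```

```bash
python3 -m jog '[[100,23,51,6,-2],[100,23,51,6,-2],[100,23,51,6,-2],[100,23,51,2,-2],[100,23,51,0,-2]]' 
python3 -m jog '[[100,23,51,0,-2],[100,23,51,0,-2],[100,23,51,0,-2],[100,23,51,0,-2],[100,23,51,0,-2]]'
python3 -m jog '[[100,23,51,0,-2],[100,23,51,0,-2],[100,23,51,0,-2],[100,23,51,0,-2],[100,0,0,0,-2]]'
python3 -m jog '[[100,0,0,0,0],[100,0,0,0,0]]'
python3 -c "
from h import *
s=env.observe();print(s['clock'],s['position'],np.degrees(s['tcp_rot']),s['ft_force'],s['q'])"
```

```text
clock: 1.62
position: [0.3241, -0.3589, 0.4251]
tcp_rot: [-3.141, -0.001, -1.42]
ft_force: [0.2, -0.9, 1.0]
grip_width: 0.094
clock: 2.25
position: [0.439, -0.1038, 0.4251]
tcp_rot: [-3.14, -0.001, -1.594]
ft_force: [-0.7, -0.6, 1.2]
grip_width: 0.0941
clock: 2.88
position: [0.5312, 0.1012, 0.4245]
tcp_rot: [3.141, 0.0, -1.764]
ft_force: [0.3, -0.8, -0.0]
grip_width: 0.0941
clock: 3.12
position: [0.5304, 0.0973, 0.4247]
tcp_rot: [-3.141, -0.0, -1.769]
ft_force: [0.0, -0.5, -0.0]
grip_width: 0.0936
3.125 [0.53041823 0.09734077 0.42470414] [-1.79993992e+02 -9.31137080e-03 -1.01353605e+02] [ 0.00428437 -0.45359733 -0.01217694] [-2.88213938e-02 -3.25754368e-02  1.82116178e+00 -1.82168396e-04
  1.35293034e+00  1.74017208e+00]
```

```bash
python3 -m jog '[[100,1,2,-45,0.4],[70,0,0,-44,0],[70,0,0,0,0]]' 
python3 - <<'E'
from h import *
ims=[]
for c,b in(("side",[225,195,345,305]),("top",[262,140,382,250])):
    p,d=optics.read_camera(c); ims.append(cv2.resize(p[b[1]:b[3],b[0]:b[2]],(400,367),interpolation=cv2.INTER_CUBIC))
cv2.imwrite("pics/g1.png",np.hstack(ims))
E
```

```text
clock: 3.5
position: [0.5302, 0.0993, 0.3324]
tcp_rot: [3.134, -0.001, -1.762]
ft_force: [0.4, -0.1, 0.5]
grip_width: 0.0773
```

View pics/g1.png

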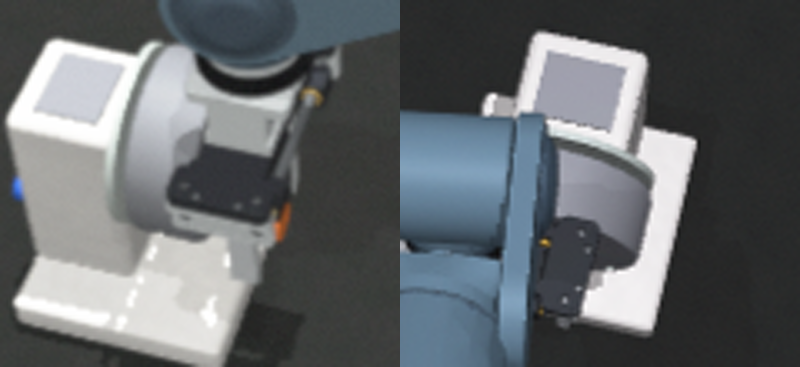

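The picture shows the fingers straddling the knob, with the orange rim visible just in front of the left finger (crop pixel 283,222). I'm closing gently and reading the forces.

```bash
python3 -m jog '[[40,0,0,0,0],[25,0,0,0,0],[0,0,0,0,0]]' 10; python3 -m jog '[[0,0,0,0,0],[0,0,0,0,0]]' 10; python3 -m jog '[[0,0,0,0,0],[0,0,0,0,0]]' 40
```

```text
clock: 3.98
position: [0.5319, 0.1004, 0.3366]
tcp_rot: [-3.14, 0.0, -1.761]
ft_force: [0.0, -0.2, -0.1]
grip_width: 0.0393
clock: 4.22
position: [0.5316, 0.1, 0.3356]
tcp_rot: [3.141, -0.002, -1.76]
ft_force: [-1.0, -4.6, 0.1]
grip_width: 0.0218
clock: 4.47
position: [0.5316, 0.1, 0.3356]
tcp_rot: [3.141, -0.002, -1.761]
ft_force: [-1.6, -5.6, 2.1]
grip_width: 0.021
```

```bash
python3 -m jog '[[0,-0.2,-1,0,0],[0,0,0,0,0]]'; python3 -m jog '[[0,-4.9,0.95,0,0],[0,-4.9,0.95,0,0],[0,0,0,0,0]]'; python3 -m jog '[[0,-4.9,0.95,0,0],[0,-4.9,0.95,0,0],[0,0,0,0,0]]';
```

```text
clock: 4.72
position: [0.5314, 0.0993, 0.3356]
tcp_rot: [3.141, 0.0, -1.761]
ft_force: [-0.8, -3.3, 1.0]
grip_width: 0.0211
clock: 5.1
position: [0.5236, 0.101, 0.3384]
tcp_rot: [-3.13, 0.001, -1.761]
ft_force: [8.7, -4.4, 2.2]
grip_width: 0.0212
clock: 5.48
position: [0.5139, 0.1029, 0.3387]
tcp_rot: [-3.129, 0.001, -1.761]
ft_force: [9.1, -4.3, 2.4]
grip_width: 0.0208
```

```bash
python3 -m jog '[[0,-4.9,0.95,0,0],[0,0,0,0,0]]';  python3 -m jog '[[0,-2,0.4,0,0],[0,0,0,0,0]]'; python3 -m jog '[[0,-2,0.4,0,0],[0,0,0,0,0]]'
```

```text
clock: 5.72
position: [0.5092, 0.1038, 0.3388]
tcp_rot: [-3.128, 0.002, -1.761]
ft_force: [9.0, -3.6, 3.3]
grip_width: 0.0212
clock: 5.98
position: [0.5073, 0.1042, 0.3388]
tcp_rot: [-3.128, 0.002, -1.761]
ft_force: [10.0, -4.3, 2.6]
grip_width: 0.0208
clock: 6.22
position: [0.5053, 0.1045, 0.3389]
tcp_rot: [-3.128, 0.002, -1.761]
ft_force: [10.1, -4.5, 1.3]
grip_width: 0.0211
```

```bash
python3 -m jog '[[0,-1.5,0.3,0,0],[0,0,0,0,0]]';  python3 -m jog '[[0,-1.5,0.3,0,0],[0,0,0,0,0]]'
python3 - <<'E'
from h import *
ims=[]
for c,b in(("side",[225,195,345,305]),("top",[262,140,382,250])):
    p,d=optics.read_camera(c); ims.append(cv2.resize(p[b[1]:b[3],b[0]:b[2]],(400,367),interpolation=cv2.INTER_CUBIC))
cv2.imwrite("pics/g2.png",np.hstack(ims))
E
```

```text
clock: 6.48
position: [0.5039, 0.1048, 0.3388]
tcp_rot: [-3.128, 0.002, -1.761]
ft_force: [9.8, -4.0, 2.7]
grip_width: 0.0211
clock: 6.72
position: [0.503, 0.105, 0.3395]
tcp_rot: [-3.124, 0.002, -1.761]
ft_force: [12.3, -4.1, 2.0]
grip_width: 0.0211
```

View pics/g2.png

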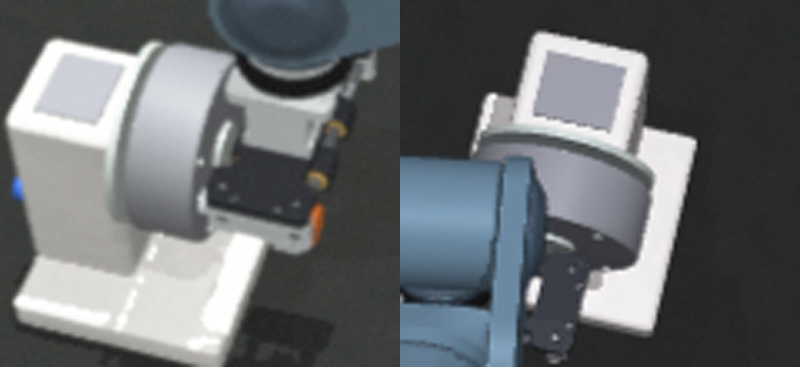

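```bash
cat >> h.py <<'E'
from scipy.spatial.transform import Rotation as Ro
psi=np.radians(-10.9); EX=np.array([np.cos(psi),np.sin(psi),0]); EY=np.array([-np.sin(psi),np.cos(psi),0]); EZ=np.array([0,0,1.])
def gp(pos,rpy): return np.array(pos)+Ro.from_euler("xyz",rpy).as_matrix()[:,2]*env.tcp_to_grasp
E
python3 - <<'E'
from h import *
p=lambda f:45*(np.cos(np.radians(f))*EY+np.sin(np.radians(f))*EZ)
for f in range(-10,350,15): print(f+15, np.round(p(f+15)-p(f),1).tolist(), end=";  ")
s=env.observe(); print(s["position"],gp(s["position"],s["tcp_rot"]))
E
python3 -m jog '[[0,-1.5,0.3,0,0],[0,-1.0,0.2,0,0],[0,0,0,0,0]]' 50
```

```text
5 [0.1, 0.5, 11.7];  20 [-0.5, -2.5, 11.5];  35 [-1.0, -5.3, 10.4];  50 [-1.5, -7.8, 8.7];  65 [-1.9, -9.7, 6.3];  80 [-2.1, -11.0, 3.5];  95 [-2.2, -11.5, 0.5];  110 [-2.2, -11.3, -2.5];  125 [-2.0, -10.2, -5.4];  140 [-1.6, -8.5, -7.9];  155 [-1.2, -6.2, -9.9];  170 [-0.7, -3.5, -11.2];  185 [-0.1, -0.5, -11.7];  200 [0.5, 2.5, -11.5];  215 [1.0, 5.3, -10.4];  230 [1.5, 7.8, -8.7];  245 [1.9, 9.7, -6.3];  260 [2.1, 11.0, -3.5];  275 [2.2, 11.5, -0.5];  290 [2.2, 11.3, 2.5];  305 [2.0, 10.2, 5.4];  320 [1.6, 8.5, 7.9];  335 [1.2, 6.2, 9.9];  350 [0.7, 3.5, 11.2];  [0.50299914 0.10498547 0.33946694] [0.50606842 0.10474494 0.15909321]
clock: 7.2
position: [0.5017, 0.1052, 0.3408]
tcp_rot: [-3.118, 0.002, -1.761]
ft_force: [18.5, -5.4, 1.9]
grip_width: 0.0207
```

The pull force jumped from 10 to 18.5 N over a little over 2 mm, and the grasp point agrees with the geometry, so the handle is at its stop. Now I start turning.

```bash
python3 -m jog '[[0,0.1,0.5,11.7,0],[0,-0.5,-2.5,11.5,0],[0,0,0,0,0],[0,0,0,0,0]]'; python3 -m jog '[[0,-1,-5.3,10.4,0],[0,-1.5,-7.8,8.7,0],[0,0,0,0,0],[0,0,0,0,0]]'
```

```text
clock: 7.7
position: [0.501, 0.1023, 0.3631]
tcp_rot: [-3.118, -0.001, -1.762]
ft_force: [21.0, -12.0, -3.9]
grip_width: 0.0207
clock: 8.2
position: [0.4983, 0.089, 0.3807]
tcp_rot: [-3.118, -0.001, -1.762]
ft_force: [26.3, -11.6, -10.0]
grip_width: 0.0209
```

```bash
cat >> h.py <<'E'
A0=np.array([.6088,.0395,.160]); M=np.c_[EX,EY,EZ]
def row(pos,rpy,f):
    g=(gp(pos,rpy)-A0)@M*1000; F=np.array(f)@M
    ph=np.arctan2(g[2],g[1]); r=np.array([np.cos(ph),np.sin(ph)]); t=np.array([-r[1],r[0]])
    print("g",np.round(g,1),"R %.1f ang %.1f"%(np.hypot(g[1],g[2]),np.degrees(ph)),"F",np.round(F,1),"Frad %.1f Ftan %.1f"%(F[1:]@r,F[1:]@t))
E
python3 - <<'E'
from h import *
for a in [([.5316,.1,.3356],[3.141,-.002,-1.761],[-1.6,-5.6,2.1]),([.5053,.1045,.3389],[-3.128,.002,-1.761],[10.1,-4.5,1.3]),([.5017,.1052,.3408],[-3.118,.002,-1.761],[18.5,-5.4,1.9]),([.501,.1023,.3631],[-3.118,-.001,-1.762],[21,-12,-3.9]),([.4983,.089,.3807],[-3.118,-.001,-1.762],[26.3,-11.6,-10])]: row(*a)
E
```

```text
g [-87.4  44.4  -4.8] R 44.7 ang -6.2 F [-0.5 -5.8  2.1] Frad -6.0 Ftan 1.5
g [-111.5   44.6   -1.5] R 44.6 ang -1.9 F [10.8 -2.5  1.3] Frad -2.6 Ftan 1.2
g [-113.3   44.6    0.5] R 44.6 ang 0.6 F [19.2 -1.8  1.9] Frad -1.8 Ftan 1.9
g [-113.5   41.1   22.8] R 47.0 ang 29.0 F [22.9 -7.8 -3.9] Frad -8.7 Ftan 0.4
g [-113.6   27.5   40.4] R 48.8 ang 55.7 F [ 28.   -6.4 -10. ] Frad -11.9 Ftan -0.3
```

```bash
python3 -m jog '[[0,1.6,-2.2,-2.4,0],[0,0,0,0,0],[0,0,0,0,0]]'; python3 -m jog '[[0,-1.9,-9.7,6.3,0],[0,-2.1,-11,3.5,0],[0,0,0,0,0],[0,0,0,0,0]]'
python3 -c "
from h import *
s=env.observe();row(s['position'],s['tcp_rot'],s['ft_force']);print(s['wrist_torque'])"
```

```text
clock: 8.57
position: [0.4992, 0.0882, 0.3789]
tcp_rot: [-3.122, 0.002, -1.761]
ft_force: [17.5, -5.4, -3.4]
grip_width: 0.0212
clock: 9.07
position: [0.4951, 0.0676, 0.3883]
tcp_rot: [-3.122, 0.003, -1.761]
ft_force: [19.2, -2.6, -4.3]
grip_width: 0.021
g [-113.4    6.6   48. ] R 48.4 ang 82.1 F [19.3  1.1 -4.3] Frad -4.1 Ftan -1.6
[-0.43747254 -3.47402443  0.08982481]
```

```bash
cat > rd.py <<'E'
from h import *
import sys
S=[]
for i in range(3): optics.read_camera("top"); S.append(env.observe())
pos=np.mean([s['position'] for s in S],0); rpy=S[-1]['tcp_rot']; f=np.mean([s['ft_force'] for s in S],0)
print("%.2f"%S[-1]['clock'],end=" "); row(pos,rpy,f)
open("log.txt","a").write(" ".join(map(str,[*pos,*rpy,*f,sys.argv[1]]))+"\n")
E
python3 rd.py 1
python3 -m jog '[[0,-2.2,-11.5,0.5,0],[0,-2.2,-11.3,-2.5,0],[0,0,0,0,0],[0,0,0,0,0]]' >/dev/null; python3 rd.py 1
python3 -m jog '[[0,-2,-10.2,-5.4,0],[0,-1.6,-8.5,-7.9,0],[0,0,0,0,0],[0,0,0,0,0]]' >/dev/null; python3 rd.py 1
python3 -m jog '[[0,-1.2,-6.2,-9.9,0],[0,-0.7,-3.5,-11.2,0],[0,0,0,0,0],[0,0,0,0,0]]'; python3 rd.py 1
```

```text
9.22 g [-113.5    6.7   48. ] R 48.4 ang 82.0 F [19.3  0.7 -4.3] Frad -4.2 Ftan -1.3
9.88 g [-113.5  -15.8   46.1] R 48.7 ang 108.9 F [19.7  4.1 -4.4] Frad -5.5 Ftan -2.5
10.53 g [-113.4  -34.6   33.4] R 48.0 ang 136.0 F [17.7  5.6 -1.2] Frad -4.9 Ftan -3.0
clock: 11.02
position: [0.4854, 0.0168, 0.3529]
tcp_rot: [-3.123, 0.004, -1.761]
ft_force: [15.9, 0.4, 1.1]
grip_width: 0.0207
11.18 g [-113.4  -44.9   12.6] R 46.6 ang 164.3 F [15.6  3.2  1.3] Frad -2.7 Ftan -2.1
```

```bash

python3 -m jog '[[0,-0.1,-0.5,-11.7,0],[0,0.5,2.5,-11.5,0],[0,0,0,0,0],[0,0,0,0,0]]' >/dev/null; python3 rd.py 1
python3 -m jog '[[0,1,5.3,-10.4,0],[0,1.5,7.8,-8.7,0],[0,0,0,0,0],[0,0,0,0,0]]' >/dev/null; python3 rd.py 1
python3 -m jog '[[0,1.9,9.7,-6.3,0],[0,2.1,11,-3.5,0],[0,0,0,0,0],[0,0,0,0,0]]'; python3 rd.py 1
```

```text
11.82 g [-113.4  -43.5  -10.7] R 44.8 ang -166.1 F [14.5  0.6  1.4] Frad -0.9 Ftan -1.2
12.47 g [-113.4  -30.3  -30.3] R 42.9 ang -135.0 F [15.5 -0.3 -1.7] Frad 1.4 Ftan 1.0
clock: 12.98
position: [0.4925, 0.0526, 0.2999]
tcp_rot: [-3.123, 0.003, -1.761]
ft_force: [17.1, -0.7, -5.0]
grip_width: 0.0207
13.12 g [-113.4   -8.6  -40.5] R 41.4 ang -102.0 F [17.1  2.2 -4.6] Frad 4.0 Ftan 3.2
```

```bash

python3 -m jog '[[0,2.2,11.5,-0.5,0],[0,2.2,11.3,2.5,0],[0,0,0,0,0],[0,0,0,0,0]]' >/dev/null; python3 rd.py 1
python3 -m jog '[[0,2,10.2,5.4,0],[0,1.6,8.5,7.9,0],[0,0,0,0,0],[0,0,0,0,0]]' >/dev/null; python3 rd.py 1
python3 -m jog '[[0,1.2,6.2,9.9,0],[0,0.7,3.5,11.2,0],[0,0,0,0,0],[0,0,0,0,0]]'; python3 rd.py 1
python3 -m jog '[[0,0.1,0.5,11.7,0],[0,-0.5,-2.5,11.5,0],[0,0,0,0,0],[0,0,0,0,0]]' >/dev/null; python3 rd.py 1
python3 -m jog '[[0,-1,-5.3,10.4,0],[0,-1.5,-7.8,8.7,0],[0,0,0,0,0],[0,0,0,0,0]]' >/dev/null; python3 rd.py 1
```

```text
13.78 g [-113.3   15.6  -38.1] R 41.2 ang -67.8 F [15.9  5.1 -3.1] Frad 4.8 Ftan 3.5
14.43 g [-113.3   34.7  -24.1] R 42.3 ang -34.8 F [14.7  4.5  0.7] Frad 3.3 Ftan 3.1
clock: 14.92
position: [0.5024, 0.1039, 0.3377]
tcp_rot: [-3.123, 0.004, -1.761]
ft_force: [14.5, -0.9, 2.9]
grip_width: 0.0209
15.07 g [-113.3   43.9   -2.8] R 44.0 ang -3.6 F [14.   1.5  2.6] Frad 1.3 Ftan 2.7
15.72 g [-113.3   41.1   20.1] R 45.7 ang 26.1 F [16.2 -1.3  1.2] Frad -0.6 Ftan 1.6
16.38 g [-113.4   27.4   38.6] R 47.3 ang 54.6 F [19.1 -1.2 -1.7] Frad -2.1 Ftan 0.0
```

```bash

python3 -m jog '[[0,-1.9,-9.7,6.3,0],[0,-2.1,-11,3.5,0],[0,0,0,0,0],[0,0,0,0,0]]'; python3 rd.py 1
python3 -m jog '[[0,2.1,11,-3.5,0],[0,1.9,9.7,-6.3,0],[0,0,0,0,0],[0,0,0,0,0]]' >/dev/null; python3 rd.py -1
python3 -m jog '[[0,1.5,7.8,-8.7,0],[0,1,5.3,-10.4,0],[0,0,0,0,0],[0,0,0,0,0]]' >/dev/null; python3 rd.py -1
python3 -m jog '[[0,0.5,2.5,-11.5,0],[0,-0.1,-0.5,-11.7,0],[0,0,0,0,0],[0,0,0,0,0]]' >/dev/null; python3 rd.py -1
python3 -m jog '[[0,-0.7,-3.5,-11.2,0],[0,-1.2,-6.2,-9.9,0],[0,0,0,0,0],[0,0,0,0,0]]'; python3 rd.py -1
python3 -m jog '[[0,-1.6,-8.5,-7.9,0],[0,-2,-10.2,-5.4,0],[0,0,0,0,0],[0,0,0,0,0]]' >/dev/null; python3 rd.py -1
python3 -m jog '[[0,-2.2,-11.3,-2.5,0],[0,-2.2,-11.5,0.5,0],[0,0,0,0,0],[0,0,0,0,0]]' >/dev/null; python3 rd.py -1
```

```text
clock: 16.88
position: [0.4951, 0.0675, 0.3884]
tcp_rot: [-3.122, 0.003, -1.761]
ft_force: [19.3, -2.9, -3.8]
grip_width: 0.0212
17.02 g [-113.4    6.7   48. ] R 48.4 ang 82.1 F [20.   0.8 -4. ] Frad -3.9 Ftan -1.3
17.68 g [-113.4   27.6   38.5] R 47.4 ang 54.3 F [18.5 -0.6 -2.4] Frad -2.3 Ftan -0.9
18.32 g [-113.3   41.1   19.9] R 45.7 ang 25.8 F [16.  -0.8  0.2] Frad -0.6 Ftan 0.5
18.98 g [-113.3   43.8   -3. ] R 43.9 ang -3.9 F [14.8  1.7  1.9] Frad 1.6 Ftan 2.0
clock: 19.48
position: [0.5006, 0.0944, 0.316]
tcp_rot: [-3.123, 0.006, -1.761]
ft_force: [15.7, 1.6, 0.6]
grip_width: 0.0206
19.62 g [-113.3   34.5  -24.3] R 42.2 ang -35.2 F [14.8  4.2  0.1] Frad 3.4 Ftan 2.5
20.27 g [-113.3   15.2  -38.2] R 41.2 ang -68.3 F [16.6  4.9 -3.4] Frad 4.9 Ftan 3.3
20.93 g [-113.4   -9.   -40.4] R 41.4 ang -102.5 F [16.6  1.  -4.3] Frad 3.9 Ftan 1.9
```

```bash

python3 -m jog '[[0,-2.1,-11,3.5,0],[0,-1.9,-9.7,6.3,0],[0,0,0,0,0],[0,0,0,0,0]]'; python3 rd.py -1
python3 -m jog '[[0,-1.5,-7.8,8.7,0],[0,-1,-5.3,10.4,0],[0,0,0,0,0],[0,0,0,0,0]]' >/dev/null; python3 rd.py -1
python3 -m jog '[[0,-0.5,-2.5,11.5,0],[0,0.1,0.5,11.7,0],[0,0,0,0,0],[0,0,0,0,0]]' >/dev/null; python3 rd.py -1
python3 -m jog '[[0,0.7,3.5,11.2,0],[0,1.2,6.2,9.9,0],[0,0,0,0,0],[0,0,0,0,0]]' >/dev/null; python3 rd.py -1
python3 -m jog '[[0,1.6,8.5,7.9,0],[0,2,10.2,5.4,0],[0,0,0,0,0],[0,0,0,0,0]]' >/dev/null; python3 rd.py -1
python3 -m jog '[[0,2.2,11.3,2.5,0],[0,2.2,11.5,-0.5,0],[0,0,0,0,0],[0,0,0,0,0]]'; python3 rd.py -1
cat > fit.py <<'E'
from h import *
from scipy.optimize import least_squares
L=np.loadtxt("log.txt"); G=np.array([(gp(r[:3],r[3:6])-A0)@M*1000 for r in L]); F=L[:,6:9]@M; s=L[:,9]
c=least_squares(lambda p:np.hypot(G[:,1]-p[0],G[:,2]-p[1])-p[2],[0,3,45]); print("centre,R",c.x,"rms",np.sqrt(np.mean(c.fun**2)))
ph=np.arctan2(G[:,2]-c.x[1],G[:,1]-c.x[0]); t=np.c_[-np.sin(ph),np.cos(ph)]; Ft=(F[:,1:]*t).sum(1)
for mode in range(3):
    # A,delta,fric | bias
    cols=[-np.cos(ph),np.sin(ph),-s]
    if mode==1: cols.append(np.ones_like(ph))
    if mode==2: cols+= [np.ones_like(ph),np.cos(2*ph),np.sin(2*ph)]
    X=np.c_[tuple(cols)]; b,*_=np.linalg.lstsq(X,Ft,rcond=None); res=Ft-X@b
    d=np.arctan2(b[1],b[0]); print("A",np.hypot(b[0],b[1]),"delta",np.degrees(d),"knob target ang",(-90-np.degrees(d))%360,"fric",b[2],b[3:],"rms",res.std())
print(np.round(np.c_[np.degrees(ph),s,Ft,res],1).tolist()); print("now",np.degrees(ph[-1]))
E
python3 fit.py
```

```text
clock: 21.42
position: [0.4884, 0.0313, 0.3102]
tcp_rot: [-3.123, 0.002, -1.761]
ft_force: [14.8, -3.4, 0.1]
grip_width: 0.0205
21.57 g [-113.4  -30.5  -30.2] R 42.9 ang -135.3 F [15.1 -0.7 -1.4] Frad 1.5 Ftan 0.5
22.23 g [-113.4  -43.6  -10.5] R 44.8 ang -166.4 F [13.9  0.2  2. ] Frad -0.7 Ftan -1.9
22.88 g [-113.4  -44.8   12.9] R 46.6 ang 164.0 F [14.5  3.9  2.4] Frad -3.1 Ftan -3.4
23.52 g [-113.4  -34.3   33.6] R 48.0 ang 135.6 F [17.2  5.9 -0.5] Frad -4.5 Ftan -3.8
24.18 g [-113.5  -15.4   46.2] R 48.7 ang 108.5 F [19.6  4.9 -4.1] Frad -5.5 Ftan -3.3
clock: 24.68
position: [0.4951, 0.068, 0.3883]
tcp_rot: [-3.122, 0.004, -1.761]
ft_force: [20.1, -1.3, -4.8]
grip_width: 0.0209
24.82 g [-113.4    7.1   47.9] R 48.5 ang 81.6 F [20.1  2.2 -4.1] Frad -3.7 Ftan -2.7
centre,R [-0.78837905  3.66977158 44.97594677] rms 0.07815365238368353
A 3.2819303141825094 delta -129.82388539902107 knob target ang 39.823885399021066 fric -0.44043688617474935 [] rms 0.250929144207594
A 3.2859451300471734 delta -129.74338612399595 knob target ang 39.74338612399595 fric -0.4383024406502353 [0.05947798] rms 0.25087964418720476
A 3.2969698585789122 delta -129.56537618577957 knob target ang 39.56537618577957 fric -0.43252488598889516 [ 0.05422305 -0.18449854 -0.0251025 ] rms 0.21308642560212526
[[80.4, 1.0, -1.4, 0.1], [109.4, 1.0, -2.4, 0.0], [138.7, 1.0, -2.8, -0.0], [168.5, 1.0, -1.9, 0.3], [-161.3, 1.0, -1.2, -0.3], [-131.0, 1.0, 0.9, -0.1], [-100.0, 1.0, 3.0, 0.2], [-68.6, 1.0, 3.6, -0.2], [-38.0, 1.0, 3.3, -0.4], [-8.2, 1.0, 2.8, 0.0], [21.5, 1.0, 1.6, 0.2], [51.1, 1.0, -0.1, 0.1], [80.4, 1.0, -1.4, 0.1], [50.7, -1.0, -1.0, -0.0], [21.2, -1.0, 0.4, -0.1], [-8.5, -1.0, 2.1, 0.2], [-38.4, -1.0, 2.7, -0.2], [-69.1, -1.0, 3.3, 0.4], [-100.5, -1.0, 1.8, -0.1], [-131.3, -1.0, 0.4, 0.3], [-161.6, -1.0, -1.9, -0.1], [168.2, -1.0, -3.2, -0.0], [138.2, -1.0, -3.5, 0.1], [109.0, -1.0, -3.3, 0.0], [80.0, -1.0, -2.8, -0.5]]
now 79.95571085302707
```

The fit is clean: 3.28 N amplitude, 0.25 N rms residual, and the spread between turning directions matches the bearing friction. The heavy side is down with the knob at about 39°. I'm turning there now.

```bash

python3 -m jog '[[0,2.1,11,-3.5,0],[0,1.9,9.7,-6.3,0],[0,1.15,5.95,-6.2,0],[0,0,0,0,0],[0,0,0,0,0]]'
python3 -m jog '[[0,0,0,0,0],[0,0,0,0,0],[0,0,0,0,0]]'; python3 rd.py -1; python3 fit.py
python3 - <<'E'
from h import *
ims=[]
for c,b in(("side",[225,195,345,305]),("top",[262,140,382,250])):
    p,d=optics.read_camera(c); ims.append(cv2.resize(p[b[1]:b[3],b[0]:b[2]],(400,367),interpolation=cv2.INTER_CUBIC))
    for q in ("clip_weight","amber_jar","beaker","tube_rack","screwdriver","well_block"):
        r=models.find_in(c,q)[:1]
        if r: print(c,q,round(r[0]["conf"],2),np.round(r[0]["bbox"]).tolist())
cv2.imwrite("pics/g3.png",np.hstack(ims))
s=env.observe(); print(s['clock'],s['dq'])
E
```

```text
clock: 25.45
position: [0.5004, 0.0943, 0.3728]
tcp_rot: [-3.123, 0.003, -1.761]
ft_force: [18.2, -4.6, -1.8]
grip_width: 0.0211
clock: 25.82
position: [0.5004, 0.0942, 0.3728]
tcp_rot: [-3.123, 0.003, -1.761]
ft_force: [18.5, -3.9, -1.6]
grip_width: 0.0207
25.98 g [-113.3   33.6   32.5] R 46.8 ang 44.0 F [17.7 -0.9 -1.3] Frad -1.6 Ftan -0.3
centre,R [-0.79164926  3.66741833 44.97400645] rms 0.07739985771316946
A 3.2820262429456126 delta -129.851669786073 knob target ang 39.85166978607299 fric -0.4395989472973411 [] rms 0.24607176747055814
A 3.285915637136714 delta -129.70206464113912 knob target ang 39.70206464113912 fric -0.43961635597639975 [0.05809596] rms 0.2459779052903286
A 3.2970899793238337 delta -129.60052637698868 knob target ang 39.60052637698868 fric -0.43140136490675624 [ 0.05498733 -0.18373159 -0.02292667] rms 0.20900974609720802
[[80.4, 1.0, -1.4, 0.1], [109.4, 1.0, -2.4, 0.0], [138.7, 1.0, -2.8, -0.0], [168.5, 1.0, -1.9, 0.3], [-161.3, 1.0, -1.2, -0.3], [-131.0, 1.0, 0.9, -0.1], [-100.0, 1.0, 3.0, 0.2], [-68.6, 1.0, 3.6, -0.2], [-38.0, 1.0, 3.3, -0.4], [-8.2, 1.0, 2.
[... 356 characters left out ...]
.3, 0.0], [80.0, -1.0, -2.8, -0.5], [39.9, -1.0, -0.4, 0.0]]
now 39.94379364762852
side clip_weight 0.55 [280.0, 419.0, 306.0, 448.0]
side beaker 0.54 [386.0, 170.0, 414.0, 182.0]
side tube_rack 0.73 [386.0, 169.0, 415.0, 181.0]
side screwdriver 0.67 [340.0, 401.0, 416.0, 417.0]
side well_block 0.69 [279.0, 419.0, 303.0, 448.0]
top clip_weight 0.74 [144.0, 230.0, 168.0, 250.0]
top amber_jar 0.93 [464.0, 252.0, 491.0, 279.0]
top beaker 0.85 [464.0, 215.0, 498.0, 242.0]
top tube_rack 0.82 [457.0, 313.0, 514.0, 353.0]
top screwdriver 0.87 [170.0, 275.0, 184.0, 336.0]
top well_block 0.64 [157.0, 180.0, 205.0, 214.0]
26.675 [ 0.00056508 -0.00185904  0.00245884  0.00125226 -0.00032927  0.00010842]
```

View pics/g3.png

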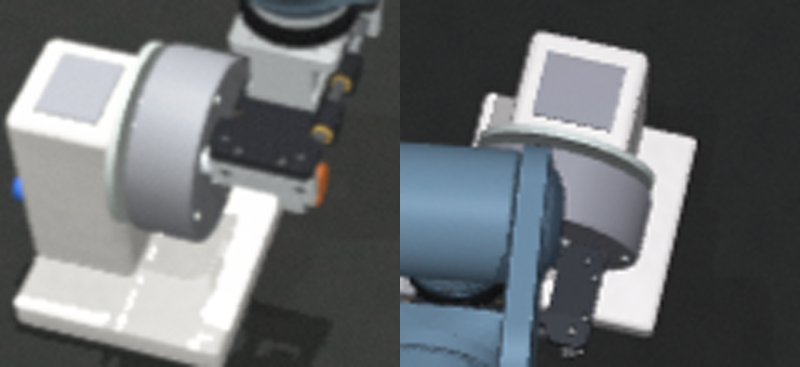

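The picture shows the knob held, with the orange rim in front of the pads at crop pixel (322,184) and the handle well clear of the drum. The bystanders' boxes in the top view are unchanged. The force is 17.7 N axially, above the spring's 10.8 N, with about 0.3 N tangential, and the arm is still. I'm handing in.

```bash
python3 -c "
from h import *
s=env.observe();print(s['clock']);print(env.job_done())"
```

```text
26.675
the job is handed in; nothing more can be done
None
```

I pulled the handle out to its stop and turned the drum through a full circle both ways to feel the load. I then turned the heavy side straight down and handed in at 26.7 s, still gripping the knob.

**Load position:** The force at the knob fits a single load pulling with up to 3.28 N (0.25 N rms residual). That puts the heavy side down with the knob about 40° above level on the left, seen from the handle side. A small possible offset in the force sensor makes this uncertain by about 2°.

**Last checks:**
- **Drum angle:** the knob was at 39.9°, with about 0.3 N left along its turning direction, which is within bearing friction.
- **Handle:** the pull was 17.7 N against the spring's 10.8 N, and the handle had not moved along its axis, so it was at its stop.
- **Grip:** the opening was 21 mm on the 22 mm knob, and the arm was still.
- **Bystanders:** all six were where they started in the top view, to within a few pixels.

**What disagreed:**
- **Friction sign:** the friction part of the fit came out about the right size (0.44 N) but with the opposite sign to what I expected. It is the same both ways round, so it cancels out of the load angle.
- **Side camera:** at the end it missed the jar and put the beaker and well block boxes on other objects. I relied on the top camera for those.
- **Handle side force:** early in the turn the sideways pull on the knob reached about 12 N. I re-centred the path and it stayed at about 5 N or less after that.

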